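# Stand the prop organ's pipes in their matching footings

### The arm

A 6-joint arm with a two-finger parallel gripper is mounted at the origin on the work surface. World frame = base frame: x ahead of the robot, y to its left, z up, the work surface at z = 0. Lengths are in m, angles in degrees, forces in N, time in s.
With the tool pointing down it reaches from about 0.4 to 0.825 m from the base axis. Payload 7 kg.
Tool frame: the origin (TCP) lies on the centre line of the jaws, within the pads' length; the fingertips stand 19 mm ahead of it and the grasp point (between the pads) is the TCP; z points along the fingers, y is the line along which they close (so a half turn about z gives the same grasp; the last joint's range is limited). The gripper opens to 88 mm and grips with 3 to 60 N. Pads are 19 mm wide; open, the fingers measure 130 mm over their backs; the gripper's body (78 mm by 193 mm) begins 47 mm behind the grasp point.
Start: joints at [89.674, 20.546, 0.682, 0, -70.136, -16.507], TCP at [0.195, 0.646, 0.246] pointing down, gripper open.
Joint ranges: [-176.03, 176.03], [-82.01, 121.73], [-58.28, 71.71], [-173.87, 95.51], [-174.79, -0.11], [-173.66, 173.66]. Speed limits (degrees/s): [136.94, 136.94, 172.46, 180, 180, 180].

### API

Orientations are given as [roll, pitch, yaw] about the fixed x, y, z axes, in that order (R = Rz(yaw) Ry(pitch) Rx(roll)).
In Python, from plant import get_state, capture, close_job gives the robot as it stands.
- The arm moves only by the tool apply_moves, never from a script. Its argument "targets" is a list of rows, each a list of 7 numbers: the opening, from 0 (shut) to 1 (fully open), then the shift along the tool's x, y, z normalised to -1 to 1, where 1 is 1000 mm, then the turn, a rotation vector about the tool's x, y, z normalised to -1 to 1, where 1 is 90 degrees. In form: [[claw, tx, ty, tz, ax, ay, az], ...]. A call has 1 to 20 rows; each row shifts and turns the commanded pose from where the row before left it, along the tool's axes as they then stand; what a row does not reach is not made up. A row lasts 1/12 s, in which the tool goes at most 41.7 mm and 7.16 degrees, less where a joint would pass 70% of its speed; a pose out of reach is approached as far as the arm can. A call with a number of a shift or a turn outside -1 to 1 is refused whole. A call with a gripper value outside its range is refused whole. The fingers move at their own pace and stop on an object; "newtons" is the grip in N (left out, the last holds). Time passes only in rows, so rows that do not move let the fingers close. It gives the time, the measured TCP pose, the force, the opening and the grip force at its end, in the units of the state.
- get_state(): the state, without advancing time (a new reading comes with each control period).
- capture(name): name is "side" or "top" or "wrist"; returns a dict with "frame" (480x640x3 uint8, red, green, blue), "range_z" (480x640 float32, m along the optical axis (not along the pixel's ray), 0 where there is no reading), "camera_matrix" (3x3 intrinsics, pixels), "T" (4x4, takes a point from camera to world coordinates). Camera axes: x right, y down, z forward; pixel columns grow to the right and rows downward; lengths in m; the calibration is good to about 2 mm. A picture is of the moment at which its call begins.
- close_job(): hands the job in; it is judged then, once.
The state is a dict: "time_s": time; "joints": joint angles; "qd": joint speeds; "joint_torque": joint torques, N m; "tcp_pos": TCP position; "eef_rot": TCP orientation; "contact_force": force on the tool from outside, world axes, zero at the start; "moment": the same for the moment, N m; "gripper_width": finger opening in m; "gripper_force": force on a finger pad.
Only numpy, scipy, OpenCV 4.12 (cv2) and the standard library are available. Lean on these libraries where they do the work, as an engineer would, in place of code of your own. Each camera call takes 0.05 s, during which the arm holds its last target. There are 200 camera calls.

### The job

Stand each of the four yellow organ pipes upright and fully down inside the collar that matches it in both shape and colour: round or square pipe, green or red band. Line the square pipes up with their square collars, set every pipe down gently rather than dropping it, and leave the mug and the tape roll where they are.

Things in the scene. Friction and masses are not known exactly. Their poses are not given: they have to be found in the camera images.
- round_green_pipe: loose round prop-organ pipe, lime yellow with a green band, 20 mm deep, round its top end and a dark spot on its flat top; closed and solid to the touch, about 60 to 130 g; diameter 48, height 120; stands upright at the start. Origin: centre of its underside, z up. Sizes in mm.
- round_red_pipe: loose round prop-organ pipe, lime yellow with a red band, 20 mm deep, round its top end and a dark spot on its flat top; closed and solid to the touch, about 60 to 130 g; diameter 48, height 120; stands upright at the start. Origin: centre of its underside, z up. Sizes in mm.
- square_green_pipe: loose square prop-organ pipe, lime yellow with a green band, 20 mm deep, round its top end and a dark spot on its flat top; closed and solid to the touch, about 60 to 130 g; square section 46 x 46, sides along its own x and y, height 100; stands upright at the start. Origin: centre of its underside, z up. Sizes in mm.
- square_red_pipe: loose square prop-organ pipe, lime yellow with a red band, 20 mm deep, round its top end and a dark spot on its flat top; closed and solid to the touch, about 60 to 130 g; square section 46 x 46, sides along its own x and y, height 100; stands upright at the start. Origin: centre of its underside, z up. Sizes in mm.
- round_green_foot: footing fixed to the table: bare plywood disc, diameter 100, 6 thick, carrying a low green round collar (inside diameter 66, outside 76, its rim 16 above the table); the pipe stands inside the collar on the plywood, 6 above the table. Origin: centre of its underside, at table height, z up. Sizes in mm.
- round_red_foot: footing fixed to the table: bare plywood disc, diameter 100, 6 thick, carrying a low red round collar (inside diameter 66, outside 76, its rim 16 above the table); the pipe stands inside the collar on the plywood, 6 above the table. Origin: centre of its underside, at table height, z up. Sizes in mm.
- square_green_foot: footing fixed to the table: bare plywood plate 100 x 100, 6 thick, carrying a low green square collar (inside 62 x 62, outside 72 x 72, sides along its own x and y, its rim 16 above the table); the pipe stands inside the collar on the plywood, 6 above the table. Origin: centre of its underside, at table height, z up. Sizes in mm.
- square_red_foot: footing fixed to the table: bare plywood plate 100 x 100, 6 thick, carrying a low red square collar (inside 62 x 62, outside 72 x 72, sides along its own x and y, its rim 16 above the table); the pipe stands inside the collar on the plywood, 6 above the table. Origin: centre of its underside, at table height, z up. Sizes in mm.
- mug: white mug, 80 across, 95 high, handle at its +y reaching about 75 from the axis; a bystander at the far side of the work. Origin: centre of its underside. Sizes in mm.
- tape_roll: blue roll of tape lying flat, 72 across, 24 high, hole 52; a bystander at the far side of the work. Origin: centre of its underside. Sizes in mm.
Mind the look-alikes: they are no part of the job. Leave any blue or pink look-alike of the round_red_pipe alone. What is shaped like the square_red_pipe but pink or purple is not meant.

How it is judged:
By the outcome, as a careful person would: the job done as asked, in the order asked, and still so for the second after the job is handed in, with the robot touching nothing.
It also fails if it takes over 112 s, if anything falls off the work surface, if the arm or the gripper's body presses on something with over 40 N, if the wrist force passes 120 N, or if a joint passes its speed limit or range.

## Working session

There is one attempt and no reset: what is moved stays moved. The work goes in short steps, Python scripts to look and compute and a tool call to move; the robot and the scene stay as the last step left them, time stands still between calls to the robot, and variables do not carry over. Pictures are saved under pics/ and viewed, at most 14 in all, crops included, and the job is handed in when it is done.

Besides the shell and the picture viewer there is one more tool, called after "Request:" as name([rows], argument=value, ...), one row to a line, values as JSON. apply_moves: Moves the arm, as the interface text tells. Scaled input: -1 to 1 covers 1000 mm each way for a shift and 90 degrees each way for a turn. Its arguments: {"type":"object","properties":{"targets":{"type":"array","items":{"type":"array","items":{"type":"number"}}},"newtons":{"type":"number"}},"required":["targets"]}

```bash
mkdir -p pics
cat > h.py <<'E'
import numpy as np, cv2
from plant import get_state, capture, close_job
def save(c,n): cv2.imwrite(f'pics/{n}.png',c['frame'][:,:,::-1])
def world(c):
    K=c['camera_matrix'];z=c['range_z'];v,u=np.mgrid[0:480,0:640]
    p=np.stack([(u-K[0,2])/K[0,0]*z,(v-K[1,2])/K[1,1]*z,z],-1)
    return p@c['T'][:3,:3].T+c['T'][:3,3]
def ray(c,u,v,h):
    K=c['camera_matrix'];d=c['T'][:3,:3]@np.array([(u-K[0,2])/K[0,0],(v-K[1,2])/K[1,1],1]);o=c['T'][:3,3]
    return o+d*(h-o[2])/d[2]
E
python3 - <<'E'
from h import *
import pickle
print(get_state())
for n in('top','side'):
    c=capture(n);save(c,n+'0');pickle.dump(c,open(n+'0.pkl','wb'));print(n,c['T'][:3,3].round(3),c['T'][:3,2].round(2),c['camera_matrix'][0,0])
E
```

```text
{'time_s': 0.0, 'joints': array([ 8.96733083e+01,  2.05905139e+01,  6.35626795e-01, -2.00618179e-02,
       -7.01348486e+01, -1.65076213e+01]), 'qd': array([ 0.0386944 ,  0.04256745, -0.00988501, -0.04069603, -0.03720116,
        0.05691041]), 'joint_torque': array([ 6.80249996e-04, -5.82713342e+01,  2.93061697e+01,  6.99723691e+00,
        7.02699821e-03, -1.52410912e-04]), 'tcp_pos': array([0.19536632, 0.64565222, 0.24464731]), 'eef_rot': array([ 1.79908604e+02, -7.41799377e-03, -1.68411390e+01]), 'contact_force': array([ 0.00129867,  0.76233345, -0.07541409]), 'moment': array([-0.02643704, -0.03399724, -0.02682798]), 'gripper_force': 0.0, 'gripper_width': 0.0878064475739141}
top [ 0.39  -0.016  1.02 ] [ 0.15  0.02 -0.99] 441.20990341771727
side [-0.069 -1.023  0.798] [ 0.43  0.72 -0.54] 593.8668562439577
```

View pics/top0.png

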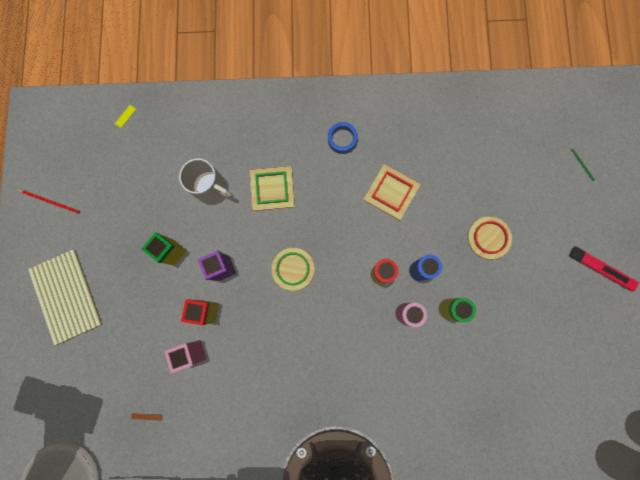

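View pics/side0.png

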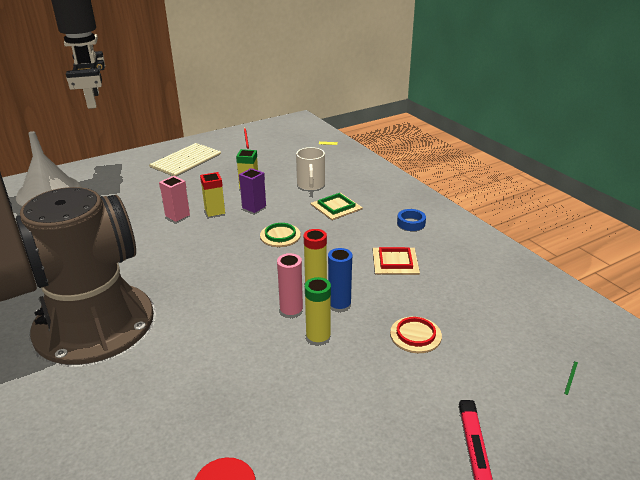

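The top view shows these candidates:
- **Round pipes:** red at (386,271), green at (463,310). Look-alikes are blue (429,267) and pink (414,315).
- **Square pipes:** green at (157,247), red at (195,312). Look-alikes are purple (213,265) and pink (179,357).
- **Feet:** square green (272,188), square red (392,192), round green (293,269), round red (490,237).
- **Bystanders:** mug (198,177) and tape (342,137).

The side view confirms that the wanted pipes have yellow bodies.

```bash
cat > m.py <<'E'
from h import *
import pickle
t=pickle.load(open('top0.pkl','rb'));s=pickle.load(open('side0.pkl','rb'))
def masks(c):
    hsv=cv2.cvtColor(c['frame'],cv2.COLOR_RGB2HSV);H,S,V=cv2.split(hsv)
    g=(H>50)&(H<75)&(S>130)&(V>50); r=((H<5)|(H>175))&(S>160)&(V>80)
    return {'g':g.astype(np.uint8),'r':r.astype(np.uint8)}
T={'RG':(463,310,'g'),'RR':(386,271,'r'),'SG':(157,247,'g'),'SR':(195,312,'r'),'fRG':(293,269,'g'),'fRR':(490,237,'r'),'fSG':(272,188,'g'),'fSR':(392,192,'r')}
S={'RG':(318,290),'RR':(315,240),'SG':(247,156),'SR':(212,181),'fRG':(281,233),'fRR':(416,333),'fSG':(336,206),'fSR':(396,258)}
def zmed(c,m,uv,rad):
    w=np.zeros_like(m);cv2.circle(w,uv,rad,1,-1);k=(m*w>0)&(c['range_z']>0);return world(c)[k]
mt,ms=masks(t),masks(s)
for n,(u,v,col) in T.items():
    p=zmed(t,mt[col],(u,v),32 if n[0]=='f' else 22);q=zmed(s,ms[col],S[n],32 if n[0]=='f' else 16)
    ht=np.percentile(p[:,2],80 if n[0]=='f' else 70);hs=np.percentile(q[:,2],90)
    h=ht
    # outline of rim in top view, rays cast onto plane at the rim height
    w=np.zeros((480,640),np.uint8);cv2.circle(w,(u,v),32 if n[0]=='f' else 22,1,-1)
    k=(mt[col]*w>0)&(abs(world(t)[...,2]-h)<.012)
    vv,uu=np.nonzero(k);X=np.array([ray(t,a,b,h)[:2] for a,b in zip(uu,vv)],np.float32)*1000
    hull=cv2.convexHull(X);rc=cv2.minAreaRect(hull);cc,R=cv2.minEnclosingCircle(hull)
    print(n,'z top/side',ht.round(4),hs.round(4),'rect',np.round(rc[0],1),np.round(rc[1],1),round(rc[2],1),'circ',np.round(cc,1),round(R,1),'side xy',((q.max(0)+q.min(0))/2)[:2].round(3))
E
python3 m.py
```

```text
RG z top/side 0.1203 0.1205 rect [ 371.4 -264.1] [47.9 45.4] 88.6 circ [ 371.4 -263.6] 24.4 side xy [ 0.399 -0.215]
RR z top/side 0.12 0.1206 rect [ 453.3 -113.2] [45.6 46.4] 43.0 circ [ 453.2 -113.3] 23.6 side xy [ 0.452 -0.116]
SG z top/side 0.0997 0.1 rect [517.6 366.7] [49.  47.6] 52.1 circ [517.7 367.2] 31.3 side xy [0.516 0.366]
SR z top/side 0.0998 0.1005 rect [379.4 283.7] [48.4 46.3] 79.8 circ [380. 284.] 31.6 side xy [0.378 0.285]
fRG z top/side 0.0164 0.0166 rect [470.7  86.9] [71.1 70.8] 88.6 circ [470.8  87.5] 36.4 side xy [0.47  0.087]
fRR z top/side 0.0163 0.0165 rect [ 530.8 -367.4] [72.5 69.2] 88.4 circ [ 530.3 -367.1] 37.2 side xy [ 0.53  -0.369]
fSG z top/side 0.017 0.0165 rect [663.1 134.9] [70.5 70.2] 3.7 circ [663.  135.6] 47.9 side xy [0.663 0.135]
fSR z top/side 0.0167 0.0171 rect [ 645.7 -148. ] [69.5 70.9] 58.3 circ [ 645.8 -146.7] 47.3 side xy [ 0.645 -0.148]
```

Run:
```python
import cv2,numpy as np
a=cv2.imread('pics/top0.png')[225:375,130:500];b=cv2.imread('pics/side0.png')[140:350,150:450]
a=cv2.resize(a,(800,324));b=cv2.resize(b,(386,270));o=np.zeros((600,800,3),np.uint8);o[:324]=a;o[325:595,:386]=b
cv2.imwrite('pics/crop.png',o)
```

```text
(no output)
```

View pics/crop.png

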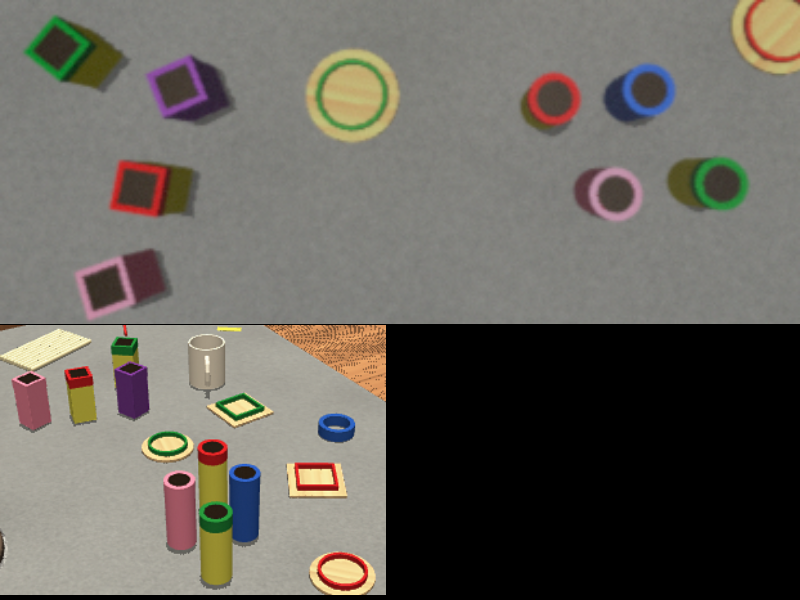

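The crop confirms the choice: the four yellow-bodied pipes, with red at (552,100) and (140,187), green at (720,183) and (60,48). I'll start with the square green pipe.

Request:
apply_moves([
  [1, 0, 0, 0, 0, 0, 0.078],
  [1, 0, 0, 0, 0, 0, 0.078],
  [1, 0, 0, 0, 0, 0, 0.078],
  [1, 0.0266, 0.0014, 0, 0, 0, 0],
  [1, 0.0266, 0.0014, 0, 0, 0, 0],
  [1, 0.0266, 0.0014, 0, 0, 0, 0],
  [1, 0.0266, 0.0014, 0, 0, 0, 0],
  [1, 0.0266, 0.0014, 0, 0, 0, 0],
  [1, 0.0266, 0.0014, 0, 0, 0, 0],
  [1, 0.0266, 0.0014, 0, 0, 0, 0],
  [1, 0.0266, 0.0014, 0, 0, 0, 0],
  [1, 0.0266, 0.0014, 0, 0, 0, 0],
  [1, 0.0266, 0.0014, 0, 0, 0, 0],
  [1, 0.0266, 0.0014, 0, 0, 0, 0],
  [1, 0.0266, 0.0014, 0, 0, 0, 0],
  [1, 0.0266, 0.0014, 0, 0, 0, 0],
  [1, 0.0266, 0.0014, 0, 0, 0, 0],
  [1, 0.0266, 0.0014, 0, 0, 0, 0],
  [1, 0.0266, 0.0014, 0, 0, 0, 0],
], newtons=15)

```text
time_s: 1.68
tcp_pos: [0.5183, 0.3659, 0.2452]
eef_rot: [180.0, 0.0, -37.9]
contact_force: [0.2, 0.4, -0.8]
gripper_width: 0.0875
gripper_force: 0.0
```

```bash
cat >> h.py <<'E'
from scipy.spatial.transform import Rotation as Ro
def go(x,y,z,yaw,st=None):
    "total shift after the turn (tool axes at final yaw) and turn, in move units"
    st=st or get_state();p=st['tcp_pos'];yw=st['eef_rot'][2]
    d=np.array([x,y,z])/1000-p;a=(yw-yaw+180)%360-180
    R=Ro.from_euler('xyz',[180,0,yaw],degrees=True).as_matrix()
    print('t',(p*1000).round(1),st['eef_rot'].round(2),'F',st['contact_force'].round(1),'w',round(st['gripper_width'],4),'time',st['time_s'],'| shift',(R.T@d).round(4),'az',round(a/90,4))
E
python3 - <<'E'
from h import *
go(517.6,366.9,65,-37.9)
c=capture('wrist');save(c,'w1');print(c['T'][:3,3],c['T'][:3,2])
w=world(c);k=(abs(w[...,2]-.1)<.004)&(np.hypot(w[...,0]-.518,w[...,1]-.367)<.05)
P=w[k][:,:2].astype(np.float32)*1000;print(k.sum(),cv2.minAreaRect(P))
E
```

```text
t [518.3 365.9 245.2] [ 1.7996e+02  1.0000e-02 -3.7890e+01] F [ 0.2  0.4 -0.8] w 0.0875 time 1.6833 | shift [-0.0012 -0.0004  0.1802] az 0.0001
[0.58161558 0.31703685 0.38484333] [-0.23255157  0.17975814 -0.9558278 ]
3234 ((517.4331665039062, 370.08453369140625), (46.81886291503906, 47.312110900878906), 51.20868682861328)
```

View pics/w1.png

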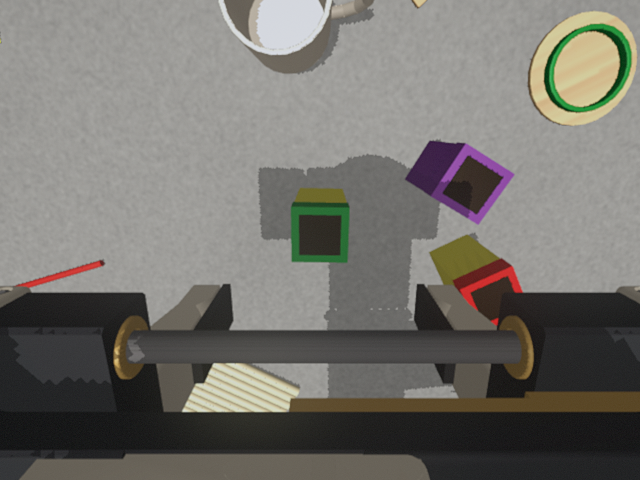

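The wrist view shows the green square pipe at (320,232), midway between the jaws with its edges parallel to them, and the lanes for both fingers are clear.

Request:
apply_moves([
  [1, -0.0022, -0.0016, 0.03, 0, 0, 0],
  [1, 0, 0, 0.03, 0, 0, 0],
  [1, 0, 0, 0.03, 0, 0, 0],
  [1, 0, 0, 0.03, 0, 0, 0],
  [1, 0, 0, 0.03, 0, 0, 0],
  [1, 0, 0, 0.02, 0, 0, 0],
  [1, 0, 0, 0.01, 0, 0, 0],
  [1, 0, 0, 0, 0, 0, 0],
  [0.4, 0, 0, 0, 0, 0, 0],
  [0.4, 0, 0, 0, 0, 0, 0],
  [0.4, 0, 0, 0, 0, 0, 0],
  [0.4, 0, 0, 0, 0, 0, 0],
  [0.4, 0, 0, 0, 0, 0, 0],
  [0.4, 0, 0, 0, 0, 0, 0],
  [0.4, 0, 0, 0, 0, 0, 0],
  [0.4, 0, 0, 0, 0, 0, 0],
], newtons=15)

```text
time_s: 3.07
tcp_pos: [0.517, 0.3698, 0.066]
eef_rot: [-180.0, -0.0, -37.9]
contact_force: [-0.1, -0.0, 2.2]
gripper_width: 0.0455
gripper_force: 14.9
```

Request:
apply_moves([
  [0.4, 0, 0, -0.02, 0, 0, 0],
  [0.4, 0, 0, -0.03, 0, 0, 0.0769],
  [0.4, 0, 0, -0.03, 0, 0, 0.0769],
  [0.4, 0, 0, -0.03, 0, 0, 0.0769],
  [0.4, 0, 0, -0.03, 0, 0, 0.0769],
  [0.4, 0, 0, 0, 0, 0, 0.0769],
  [0.4, 0, 0, 0, 0, 0, 0.0769],
  [0.4, 0, 0, 0, 0, 0, 0.0769],
  [0.4, 0.0271, -0.0145, 0, 0, 0, 0],
  [0.4, 0.0271, -0.0145, 0, 0, 0, 0],
  [0.4, 0.0271, -0.0145, 0, 0, 0, 0],
  [0.4, 0.0271, -0.0145, 0, 0, 0, 0],
  [0.4, 0.0271, -0.0145, 0, 0, 0, 0],
  [0.4, 0.0271, -0.0145, 0, 0, 0, 0],
  [0.4, 0.0271, -0.0145, 0, 0, 0, 0],
  [0.4, 0.0271, -0.0145, 0, 0, 0, 0],
  [0.4, 0.0271, -0.0145, 0, 0, 0, 0],
  [0.4, 0, 0, 0, 0, 0, 0],
])

```text
time_s: 4.57
tcp_pos: [0.6643, 0.1301, 0.2047]
eef_rot: [179.9, -0.1, -86.5]
contact_force: [-0.1, 1.2, -1.3]
gripper_width: 0.0462
gripper_force: 14.9
```

Run:
```python
from h import *
go(663,135.2,72,-86.3)
c=capture('wrist');save(c,'w2')
w=world(c);hsv=cv2.cvtColor(c['frame'],cv2.COLOR_RGB2HSV);g=(hsv[...,0]>50)&(hsv[...,0]<75)&(hsv[...,1]>130)
for z in(.016,.241-.001):
  k=g&(abs(w[...,2]-z)<.006);P=w[k][:,:2].astype(np.float32)*1000;print(z,k.sum(),cv2.minAreaRect(P) if k.sum() else'')
```

```text
t [664.3 130.1 204.7] [ 1.7994e+02 -7.0000e-02 -8.6550e+01] F [-0.1  1.2 -1.3] w 0.0462 time 4.5667 | shift [-0.0052  0.001   0.1327] az -0.0027
0.016 1954 ((568.7100830078125, 96.86836242675781), (268.0318298339844, 72.78411865234375), 4.905069828033447)
0.24 4863 ((664.9434204101562, 123.09979248046875), (47.06928634643555, 34.71616744995117), 3.379587411880493)
```

View pics/w2.png

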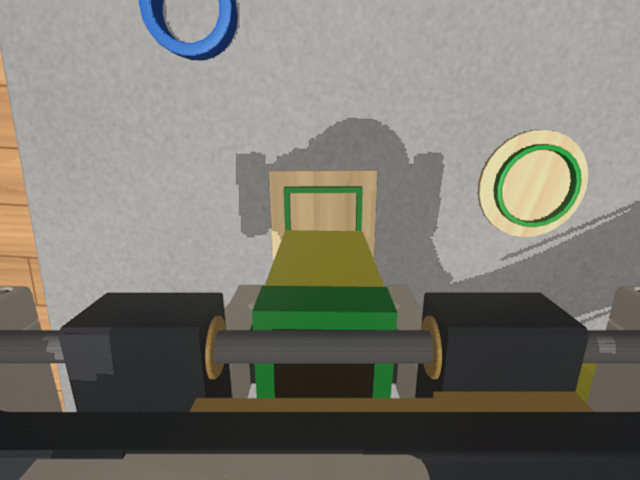

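The wrist view shows the pipe held upright and square to the collar. The collar sides are at columns 285 and 362, and the pipe is centred near 324. I'll let it settle and correct by about 5 mm.

Request:
apply_moves([
  [0.4, 0, 0, 0, 0, 0, 0],
  [0.4, 0, 0, 0, 0, 0, 0],
  [0.4, 0, 0, 0, 0, 0, 0],
])

```text
time_s: 4.87
tcp_pos: [0.6622, 0.1353, 0.2055]
eef_rot: [180.0, 0.0, -86.3]
contact_force: [0.4, 0.1, -1.1]
gripper_width: 0.0463
gripper_force: 14.9
```

Run:
```python
from h import *
go(663,135.2,72,-86.3)
c=capture('wrist');w=world(c);hsv=cv2.cvtColor(c['frame'],cv2.COLOR_RGB2HSV);g=(hsv[...,0]>50)&(hsv[...,0]<75)&(hsv[...,1]>130)
k=g&(abs(w[...,2]-.016)<.006)&(np.hypot(w[...,0]-.663,w[...,1]-.135)<.06)
P=w[k]*1000; print('collar x',P[:,0].min(),P[:,0].max(),'y min',P[:,1].min())
k=(w[...,2]>.195)&(w[...,2]<.198)&(abs(w[...,0]-.663)<.05)&(hsv[...,1]>100)
P=w[k]*1000; print(len(P),'pipe at z.19 x',np.percentile(P[:,0],[2,98]),'y front',np.median(P[:,1]))
```

```text
t [662.2 135.3 205.5] [179.99   0.   -86.28] F [ 0.4  0.1 -1.1] w 0.0463 time 4.8667 | shift [ 0.0002 -0.0008  0.1335] az 0.0002
collar x 629.15525947285 700.9405454471654 y min 99.10716294563706
254 pipe at z.19 x [642.03356804 685.07104625] y front 112.42837765360758
```

Request:
apply_moves([
  [0.4, -0.001, -0.001, 0.028, 0, 0, 0],
  [0.4, 0, 0, 0.028, 0, 0, 0],
  [0.4, 0, 0, 0.028, 0, 0, 0],
  [0.4, 0, 0, 0.022, 0, 0, 0],
  [0.4, 0, 0, 0.012, 0, 0, 0],
  [0.4, 0, 0, 0.006, 0, 0, 0],
  [0.4, 0, 0, 0.003, 0, 0, 0],
  [0.4, 0, 0, 0.002, 0, 0, 0],
  [0.4, 0, 0, 0.002, 0, 0, 0],
  [0.4, 0, 0, 0.002, 0, 0, 0],
  [0.4, 0, 0, 0, 0, 0, 0],
  [0.4, 0, 0, 0, 0, 0, 0],
])

```text
time_s: 5.92
tcp_pos: [0.6638, 0.1356, 0.0732]
eef_rot: [-180.0, 0.0, -86.3]
contact_force: [0.3, -0.8, -1.9]
gripper_width: 0.0461
gripper_force: 14.9
```

Request:
apply_moves([
  [0.4, 0, 0, 0.001, 0, 0, 0],
  [0.4, 0, 0, 0.0005, 0, 0, 0],
  [0.4, 0, 0, 0, 0, 0, 0],
  [0.4, 0, 0, 0, 0, 0, 0],
])

```text
time_s: 6.25
tcp_pos: [0.664, 0.1357, 0.0719]
eef_rot: [-179.9, 0.0, -86.3]
contact_force: [-0.8, -0.3, 6.1]
gripper_width: 0.0459
gripper_force: 14.9
```

Request:
apply_moves([
  [0.85, 0, 0, 0, 0, 0, 0],
  [0.85, 0, 0, 0, 0, 0, 0],
  [0.85, 0, 0, 0, 0, 0, 0],
  [0.85, 0, 0, 0, 0, 0, 0],
  [0.85, 0, 0, 0, 0, 0, 0],
  [0.85, 0, 0, 0, 0, 0, 0],
  [0.85, 0, 0, -0.03, 0, 0, 0],
  [0.85, 0, 0, -0.03, 0, 0, 0],
  [0.85, 0, 0, -0.03, 0, 0, 0],
  [0.85, 0, 0, -0.03, 0, 0, -0.0769],
  [0.85, 0, 0, -0.02, 0, 0, -0.0769],
  [0.85, 0, 0, 0, 0, 0, -0.0769],
  [0.85, 0, 0, 0, 0, 0, -0.0769],
  [0.85, 0, 0, 0, 0, 0, -0.0769],
  [0.85, 0, 0, 0, 0, 0, -0.0769],
  [0.85, 0, 0, 0, 0, 0, -0.0769],
  [0.85, 0, 0, 0, 0, 0, -0.0769],
  [0.85, 0, 0, 0, 0, 0, -0.0769],
  [0.85, 0, 0, 0, 0, 0, -0.0769],
  [0.85, 0, 0, 0, 0, 0, -0.0769],
])

```text
time_s: 7.92
tcp_pos: [0.6635, 0.1356, 0.211]
eef_rot: [180.0, 0.0, -9.9]
contact_force: [0.6, 0.3, 0.3]
gripper_width: 0.0744
gripper_force: 0.0
```

Request:
apply_moves([
  [1, -0.0278, -0.0087, 0, 0, 0, 0],
  [1, -0.0278, -0.0087, 0, 0, 0, 0],
  [1, -0.0278, -0.0087, 0, 0, 0, 0],
  [1, -0.0278, -0.0087, 0, 0, 0, 0],
  [1, -0.0278, -0.0087, 0, 0, 0, 0],
  [1, -0.0278, -0.0087, 0, 0, 0, 0],
  [1, -0.0278, -0.0087, 0, 0, 0, 0],
  [1, -0.0278, -0.0087, 0, 0, 0, 0],
  [1, -0.0278, -0.0087, 0, 0, 0, 0],
  [1, -0.0278, -0.0087, 0, 0, 0, 0],
  [1, -0.0278, -0.0087, 0, 0, 0, 0],
  [1, 0, 0, 0, 0, 0, 0],
  [1, 0, 0, 0, 0, 0, 0],
  [1, 0, 0, 0, 0, 0, 0],
  [1, 0, 0, 0, 0, 0, 0],
])

```text
time_s: 9.17
tcp_pos: [0.3801, 0.2837, 0.2111]
eef_rot: [180.0, -0.0, -10.2]
contact_force: [-0.4, -0.2, 0.1]
gripper_width: 0.0877
gripper_force: 0.0
```

Run:
```python
from h import *
go(379.7,283.9,65,-10.2)
c=capture('wrist');save(c,'w3')
w=world(c);k=(abs(w[...,2]-.1)<.004)&(np.hypot(w[...,0]-.38,w[...,1]-.284)<.042)
P=w[k][:,:2].astype(np.float32)*1000;print(k.sum(),cv2.minAreaRect(P))
```

```text
t [380.1 283.7 211.1] [ 1.800e+02 -1.000e-02 -1.024e+01] F [-0.4 -0.2  0.1] w 0.0877 time 9.1667 | shift [-5.000e-04 -1.000e-04  1.461e-01] az -0.0005
4059 ((378.97857666015625, 286.4294738769531), (46.92658996582031, 47.0873908996582), 79.45437622070312)
```

View pics/w3.png

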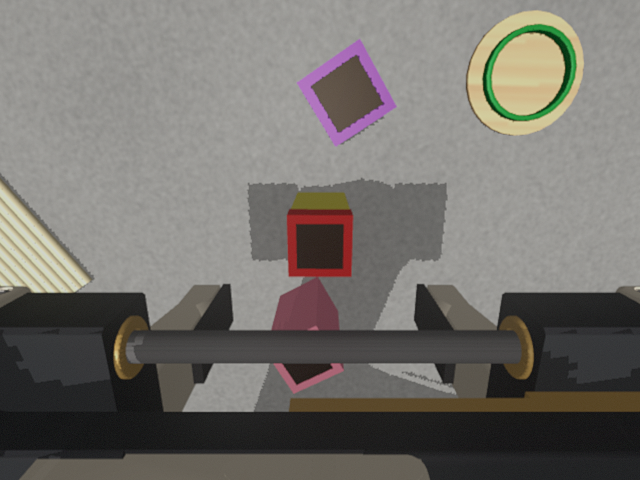

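The red square pipe is at (320,243) and parallel to the jaws. The pink and purple ones sit behind and ahead of it, out of the finger lanes.

Request:
apply_moves([
  [1, -0.001, -0.0013, 0.03, 0, 0, 0],
  [1, 0, 0, 0.03, 0, 0, 0],
  [1, 0, 0, 0.03, 0, 0, 0],
  [1, 0, 0, 0.028, 0, 0, 0],
  [1, 0, 0, 0.016, 0, 0, 0],
  [1, 0, 0, 0.008, 0, 0, 0],
  [1, 0, 0, 0.004, 0, 0, 0],
  [1, 0, 0, 0, 0, 0, 0],
  [0.4, 0, 0, 0, 0, 0, 0],
  [0.4, 0, 0, 0, 0, 0, 0],
  [0.4, 0, 0, 0, 0, 0, 0],
  [0.4, 0, 0, 0, 0, 0, 0],
  [0.4, 0, 0, 0, 0, 0, 0],
  [0.4, 0, 0, 0, 0, 0, 0],
  [0.4, 0, 0, 0, 0, 0, 0],
  [0.4, 0, 0, 0, 0, 0, 0],
])

```text
time_s: 10.55
tcp_pos: [0.3789, 0.2856, 0.0653]
eef_rot: [-180.0, -0.0, -10.2]
contact_force: [-0.0, 0.9, 2.0]
gripper_width: 0.0462
gripper_force: 15.0
```

Request:
apply_moves([
  [0.4, 0, 0, -0.02, 0, 0, 0],
  [0.4, 0, 0, -0.035, 0, 0, 0],
  [0.4, 0, 0, -0.035, 0, 0, 0.0597],
  [0.4, 0, 0, -0.035, 0, 0, 0.0597],
  [0.4, 0, 0, -0.025, 0, 0, 0.0597],
  [0.4, 0, 0, 0, 0, 0, 0.0597],
  [0.4, 0.02674, 0.01343, 0, 0, 0, 0],
  [0.4, 0.02674, 0.01343, 0, 0, 0, 0],
  [0.4, 0.02674, 0.01343, 0, 0, 0, 0],
  [0.4, 0.02674, 0.01343, 0, 0, 0, 0],
  [0.4, 0.02674, 0.01343, 0, 0, 0, 0],
  [0.4, 0.02674, 0.01343, 0, 0, 0, 0],
  [0.4, 0.02674, 0.01343, 0, 0, 0, 0],
  [0.4, 0.02674, 0.01343, 0, 0, 0, 0],
  [0.4, 0.02674, 0.01343, 0, 0, 0, 0],
  [0.4, 0.02674, 0.01343, 0, 0, 0, 0],
  [0.4, 0.02674, 0.01343, 0, 0, 0, 0],
  [0.4, 0.02674, 0.01343, 0, 0, 0, 0],
  [0.4, 0.02674, 0.01343, 0, 0, 0, 0],
  [0.4, 0.02674, 0.01343, 0, 0, 0, 0],
])

```text
time_s: 12.22
tcp_pos: [0.5988, -0.0727, 0.2146]
eef_rot: [180.0, 0.0, -31.7]
contact_force: [0.5, 0.1, -0.2]
gripper_width: 0.0457
gripper_force: 15.0
```

Request:
apply_moves([
  [0.4, 0.02674, 0.01343, 0, 0, 0, 0],
  [0.4, 0.02674, 0.01343, 0, 0, 0, 0],
  [0.4, 0.02674, 0.01343, 0, 0, 0, 0],
  [0.4, 0, 0, 0, 0, 0, 0],
  [0.4, 0, 0, 0, 0, 0, 0],
  [0.4, 0, 0, 0, 0, 0, 0],
  [0.4, 0, 0, 0, 0, 0, 0],
])

```text
time_s: 12.8
tcp_pos: [0.6451, -0.1471, 0.2148]
eef_rot: [180.0, 0.0, -31.7]
contact_force: [-0.3, 1.2, -1.3]
gripper_width: 0.0459
gripper_force: 15.0
```

Run:
```python
from h import *
go(645.7,-147.5,72,-31.7)
c=capture('wrist');save(c,'w4');w=world(c);H,S,V=cv2.split(cv2.cvtColor(c['frame'],cv2.COLOR_RGB2HSV));g=((H<5)|(H>175))&(S>150)
R=Ro.from_euler('xyz',[180,0,-31.7],degrees=True).as_matrix();L=(w-get_state()['tcp_pos'])@R*1000  # tool axes
near=np.hypot(L[...,0],L[...,1])<75
P=L[g&near&(abs(w[...,2]-.016)<.006)];print('collar ty',np.percentile(P[:,1],[1,99]),'tx max',np.percentile(P[:,0],99.5))
P=L[near&(S>100)&(abs(L[...,2]-5)<8)];print('pipe ty',np.percentile(P[:,1],[2,98]),'tx front',np.median(P[:,0]))
```

```text
t [ 645.1 -147.1  214.8] [ 1.7999e+02  4.0000e-02 -3.1670e+01] F [-0.3  1.2 -1.3] w 0.0459 time 12.8 | shift [0.0007 0.     0.1428] az 0.0003
collar ty [-35.86978321  34.54013401] tx max 37.40658198117729
pipe ty [-21.74400599  21.5287402 ] tx front 22.896255932214437
```

View pics/w4.png

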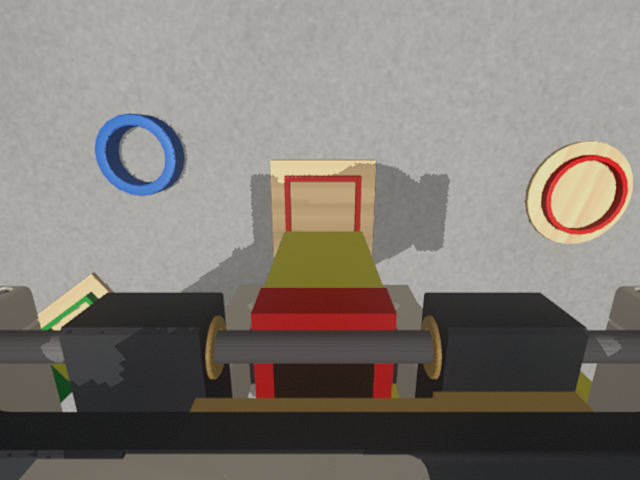

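The pipe is square with the red collar, whose sides are at columns 287 and 360, and centred to about 1 mm.

Request:
apply_moves([
  [0.4, 0.001, 0, 0.03, 0, 0, 0],
  [0.4, 0, 0, 0.03, 0, 0, 0],
  [0.4, 0, 0, 0.03, 0, 0, 0],
  [0.4, 0, 0, 0.026, 0, 0, 0],
  [0.4, 0, 0, 0.014, 0, 0, 0],
  [0.4, 0, 0, 0.006, 0, 0, 0],
  [0.4, 0, 0, 0.003, 0, 0, 0],
  [0.4, 0, 0, 0.002, 0, 0, 0],
  [0.4, 0, 0, 0.001, 0, 0, 0],
  [0.4, 0, 0, 0.001, 0, 0, 0],
  [0.4, 0, 0, 0.0005, 0, 0, 0],
  [0.4, 0, 0, 0, 0, 0, 0],
  [0.4, 0, 0, 0, 0, 0, 0],
])

```text
time_s: 13.93
tcp_pos: [0.6467, -0.1483, 0.0721]
eef_rot: [-180.0, -0.0, -31.7]
contact_force: [0.6, -0.3, -1.2]
gripper_width: 0.0463
gripper_force: 15.0
```

Request:
apply_moves([
  [0.4, 0, 0, 0.0007, 0, 0, 0],
  [0.4, 0, 0, 0.0005, 0, 0, 0],
  [0.4, 0, 0, 0, 0, 0, 0],
  [0.4, 0, 0, 0, 0, 0, 0],
])

```text
time_s: 14.27
tcp_pos: [0.6468, -0.1483, 0.0713]
eef_rot: [-180.0, -0.0, -31.7]
contact_force: [-1.1, 1.4, 5.9]
gripper_width: 0.046
gripper_force: 15.0
```

Request:
apply_moves([
  [0.85, 0, 0, 0, 0, 0, 0],
  [0.85, 0, 0, 0, 0, 0, 0],
  [0.85, 0, 0, 0, 0, 0, 0],
  [0.85, 0, 0, 0, 0, 0, 0],
  [0.85, 0, 0, 0, 0, 0, 0],
  [0.85, 0, 0, 0, 0, 0, 0],
  [0.85, 0, 0, -0.03, 0, 0, 0],
  [0.85, 0, 0, -0.03, 0, 0, 0],
  [0.85, 0, 0, -0.03, 0, 0, 0],
  [0.85, 0, 0, -0.03, 0, 0, 0.07713],
  [0.85, 0, 0, -0.03, 0, 0, 0.07713],
  [0.85, 0, 0, -0.02, 0, 0, 0.07713],
  [0.85, 0, 0, 0, 0, 0, 0.07713],
  [0.85, 0, 0, 0, 0, 0, 0.07713],
  [0.85, 0, 0, 0, 0, 0, 0.07713],
  [0.85, 0, 0, 0, 0, 0, 0.07713],
  [0.85, 0, 0, 0, 0, 0, 0.07713],
  [0.85, 0, 0, 0, 0, 0, 0.07713],
  [0.85, 0, 0, 0, 0, 0, 0.07713],
  [0.85, 0, 0, 0, 0, 0, 0.07713],
])

```text
time_s: 15.93
tcp_pos: [0.6464, -0.1482, 0.2403]
eef_rot: [180.0, -0.0, -108.4]
contact_force: [0.1, -0.4, 0.7]
gripper_width: 0.0744
gripper_force: 0.0
```

Request:
apply_moves([
  [0.85, 0, 0, 0, 0, 0, 0.07713],
  [0.85, 0.00714, 0.02717, 0, 0, 0, 0],
  [0.85, 0.00714, 0.02717, 0, 0, 0, 0],
  [0.85, 0.00714, 0.02717, 0, 0, 0, 0],
  [0.85, 0.00714, 0.02717, 0, 0, 0, 0],
  [0.85, 0.00714, 0.02717, 0, 0, 0, 0],
  [0.85, 0.00714, 0.02717, 0, 0, 0, 0],
  [0.85, 0.00714, 0.02717, 0, 0, 0, 0],
  [0.85, 0, 0, 0, 0, 0, 0],
  [0.85, 0, 0, 0, 0, 0, 0],
  [0.85, 0, 0, 0, 0, 0, 0],
  [0.85, 0, 0, 0, 0, 0, 0],
])

```text
time_s: 16.93
tcp_pos: [0.4537, -0.1131, 0.2405]
eef_rot: [-180.0, 0.0, -115.0]
contact_force: [0.3, 0.3, 0.2]
gripper_width: 0.0742
gripper_force: 0.0
```

Run:
```python
from h import *
go(453.3,-113.2,85,-115)
c=capture('wrist');save(c,'w5')
w=world(c);k=(abs(w[...,2]-.12)<.004)&(np.hypot(w[...,0]-.4533,w[...,1]+.1132)<.04)
P=w[k][:,:2].astype(np.float32)*1000;print(k.sum(),cv2.minEnclosingCircle(P),P.mean(0))
```

```text
t [ 453.7 -113.1  240.5] [-1.7998e+02  1.0000e-02 -1.1500e+02] F [0.3 0.3 0.2] w 0.0742 time 16.9333 | shift [0.0002 0.0003 0.1555] az -0.0
3257 ((453.6583557128906, -112.96080017089844), 24.530961990356445) [ 453.38882 -113.88234]
```

View pics/w5.png

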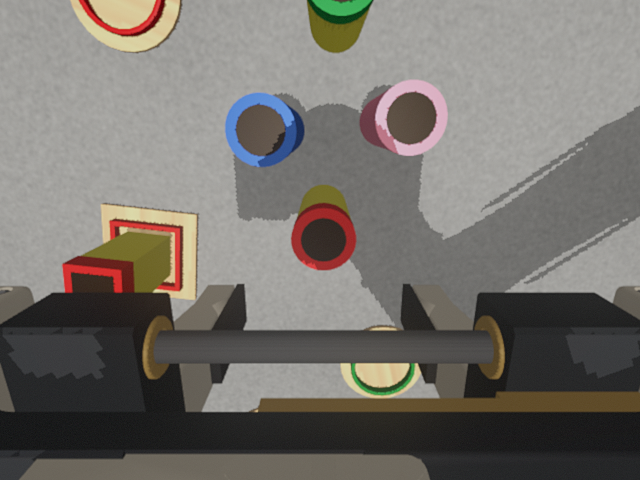

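The red round pipe at (323,238) is centred between the jaws. Blue (262,130) and pink (410,118) are ahead of it and clear of the finger lanes.

Request:
apply_moves([
  [0.85, 0, 0, 0.03, 0, 0, 0],
  [0.85, 0, 0, 0.03, 0, 0, 0],
  [0.85, 0, 0, 0.03, 0, 0, 0],
  [0.85, 0, 0, 0.03, 0, 0, 0],
  [0.85, 0, 0, 0.02, 0, 0, 0],
  [0.85, 0, 0, 0.01, 0, 0, 0],
  [0.85, 0, 0, 0.0055, 0, 0, 0],
  [0.85, 0, 0, 0, 0, 0, 0],
  [0.4, 0, 0, 0, 0, 0, 0],
  [0.4, 0, 0, 0, 0, 0, 0],
  [0.4, 0, 0, 0, 0, 0, 0],
  [0.4, 0, 0, 0, 0, 0, 0],
  [0.4, 0, 0, 0, 0, 0, 0],
  [0.4, 0, 0, 0, 0, 0, 0],
  [0.4, 0, 0, 0, 0, 0, 0],
])

```text
time_s: 18.23
tcp_pos: [0.4534, -0.1131, 0.0854]
eef_rot: [-179.9, 0.0, -115.0]
contact_force: [-0.1, 0.6, 5.2]
gripper_width: 0.0476
gripper_force: 15.0
```

Request:
apply_moves([
  [0.4, 0, 0, -0.015, 0, 0, 0],
  [0.4, 0, 0, -0.035, 0, 0, 0],
  [0.4, 0, 0, -0.035, 0, 0, 0],
  [0.4, 0, 0, -0.035, 0, 0, 0],
  [0.4, 0, 0, -0.035, 0, 0, 0],
  [0.4, 0.02199, -0.01972, 0, 0, 0, 0],
  [0.4, 0.02199, -0.01972, 0, 0, 0, 0],
  [0.4, 0.02199, -0.01972, 0, 0, 0, 0],
  [0.4, 0.02199, -0.01972, 0, 0, 0, 0],
  [0.4, 0.02199, -0.01972, 0, 0, 0, 0],
  [0.4, 0.02199, -0.01972, 0, 0, 0, 0],
  [0.4, 0.02199, -0.01972, 0, 0, 0, 0],
  [0.4, 0.02199, -0.01972, 0, 0, 0, 0],
  [0.4, 0.02199, -0.01972, 0, 0, 0, 0],
  [0.4, 0, 0, 0, 0, 0, 0],
  [0.4, 0, 0, 0, 0, 0, 0],
  [0.4, 0, 0, 0, 0, 0, 0],
  [0.4, 0, 0, 0, 0, 0, 0],
])

```text
time_s: 19.73
tcp_pos: [0.5298, -0.3668, 0.2397]
eef_rot: [180.0, 0.0, -115.0]
contact_force: [-0.1, 0.5, -0.5]
gripper_width: 0.0479
gripper_force: 15.0
```

```bash
cat > pl.py <<'E'
from h import *
import sys
def look(x,y,z,yaw,col,name):
    go(x,y,z,yaw)
    c=capture('wrist');save(c,name);w=world(c);H,S,V=cv2.split(cv2.cvtColor(c['frame'],cv2.COLOR_RGB2HSV))
    g=((H<5)|(H>175))&(S>150) if col=='r' else (H>50)&(H<75)&(S>130)
    R=Ro.from_euler('xyz',[180,0,yaw],degrees=True).as_matrix();L=(w-get_state()['tcp_pos'])@R*1000
    near=np.hypot(L[...,0],L[...,1])<75
    P=L[g&near&(abs(w[...,2]-.016)<.006)];print('collar ty',np.percentile(P[:,1],[1,99]),'tx max',np.percentile(P[:,0],99.5))
    P=L[near&(S>100)&(abs(L[...,2]-5)<8)];print('pipe ty',np.percentile(P[:,1],[2,98]),'tx front',np.percentile(P[:,0],98))
E
python3 -c "
from pl import *
look(530.6,-367.4,91.5,-115,'r','w6')"
```

```text
t [ 529.8 -366.8  239.7] [ 1.7997e+02  1.0000e-02 -1.1498e+02] F [-0.1  0.5 -0.5] w 0.0479 time 19.7333 | shift [ 0.0002 -0.0009  0.1482] az 0.0003
collar ty [-37.83206827  34.35798811] tx max 37.40671840441949
pipe ty [-21.70355324  20.81373172] tx front 24.13373643522202
```

View pics/w6.png

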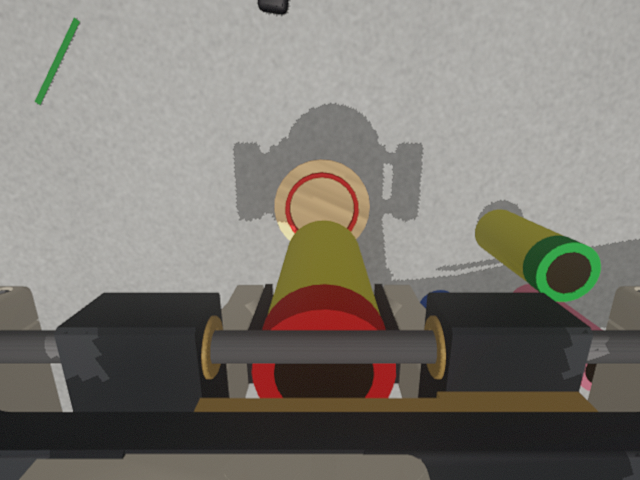

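The pipe is centred on the red round collar (320,208) to about 1 mm.

Request:
apply_moves([
  [0.4, 0, -0.001, 0.03, 0, 0, 0],
  [0.4, 0, 0, 0.03, 0, 0, 0],
  [0.4, 0, 0, 0.03, 0, 0, 0],
  [0.4, 0, 0, 0.03, 0, 0, 0],
  [0.4, 0, 0, 0.015, 0, 0, 0],
  [0.4, 0, 0, 0.007, 0, 0, 0],
  [0.4, 0, 0, 0.003, 0, 0, 0],
  [0.4, 0, 0, 0.0015, 0, 0, 0],
  [0.4, 0, 0, 0.001, 0, 0, 0],
  [0.4, 0, 0, 0.0008, 0, 0, 0],
  [0.4, 0, 0, 0.0005, 0, 0, 0],
  [0.4, 0, 0, 0, 0, 0, 0],
  [0.4, 0, 0, 0, 0, 0, 0],
])

```text
time_s: 20.87
tcp_pos: [0.5313, -0.3681, 0.0917]
eef_rot: [-179.9, 0.0, -115.0]
contact_force: [0.3, 0.2, -1.4]
gripper_width: 0.0475
gripper_force: 15.0
```

Request:
apply_moves([
  [0.4, 0, 0, 0.0005, 0, 0, 0],
  [0.4, 0, 0, 0.0005, 0, 0, 0],
  [0.4, 0, 0, 0, 0, 0, 0],
  [0.4, 0, 0, 0, 0, 0, 0],
])

```text
time_s: 21.2
tcp_pos: [0.5314, -0.3682, 0.0915]
eef_rot: [-179.9, -0.0, -115.0]
contact_force: [-1.3, 1.6, 7.7]
gripper_width: 0.0477
gripper_force: 15.0
```

Request:
apply_moves([
  [0.85, 0, 0, 0, 0, 0, 0],
  [0.85, 0, 0, 0, 0, 0, 0],
  [0.85, 0, 0, 0, 0, 0, 0],
  [0.85, 0, 0, 0, 0, 0, 0],
  [0.85, 0, 0, 0, 0, 0, 0],
  [0.85, 0, 0, -0.025, 0, 0, 0],
  [0.85, 0, 0, -0.035, 0, 0, 0],
  [0.85, 0, 0, -0.035, 0, 0, 0],
  [0.85, 0, 0, -0.035, 0, 0, 0],
  [0.85, 0, 0, -0.02, 0, 0, 0],
  [0.85, -0.00384, 0.02701, 0, 0, 0, 0],
  [0.85, -0.00384, 0.02701, 0, 0, 0, 0],
  [0.85, -0.00384, 0.02701, 0, 0, 0, 0],
  [0.85, -0.00384, 0.02701, 0, 0, 0, 0],
  [0.85, -0.00384, 0.02701, 0, 0, 0, 0],
  [0.85, -0.00384, 0.02701, 0, 0, 0, 0],
  [0.85, -0.00384, 0.02701, 0, 0, 0, 0],
  [0.85, 0, 0, 0, 0, 0, 0],
  [0.85, 0, 0, 0, 0, 0, 0],
  [0.85, 0, 0, 0, 0, 0, 0],
])

```text
time_s: 22.87
tcp_pos: [0.3716, -0.2638, 0.2406]
eef_rot: [-179.9, 0.0, -115.0]
contact_force: [0.4, -0.4, 0.3]
gripper_width: 0.0747
gripper_force: 0.0
```

Run:
```python
from h import *
go(371.4,-263.9,85,-115)
c=capture('wrist');save(c,'w7')
w=world(c);k=(abs(w[...,2]-.12)<.004)&(np.hypot(w[...,0]-.3714,w[...,1]+.264)<.04)
P=w[k][:,:2].astype(np.float32)*1000;print(k.sum(),cv2.minEnclosingCircle(P),P.mean(0))
```

```text
t [ 371.6 -263.8  240.6] [-1.7992e+02  1.0000e-02 -1.1498e+02] F [ 0.4 -0.4  0.3] w 0.0747 time 22.8667 | shift [1.000e-04 1.000e-04 1.556e-01] az 0.0002
3238 ((370.9103088378906, -263.8614807128906), 24.572473526000977) [ 370.6296  -264.68533]
```

View pics/w7.png

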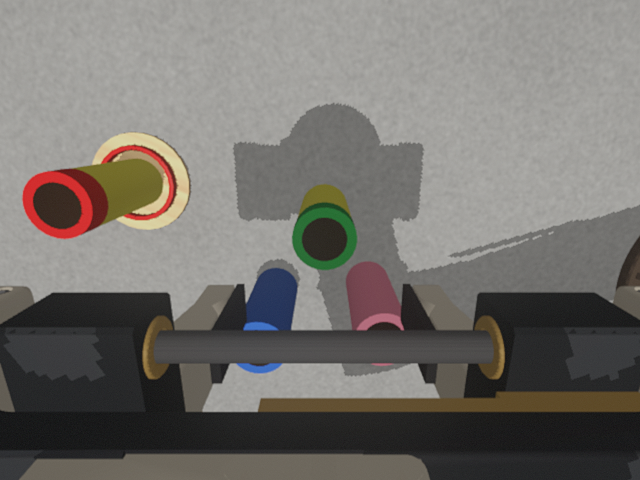

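The green round pipe at (324,236) is centred. Blue and pink are behind the jaws, and the red round pipe stands in its collar at (140,180).

Request:
apply_moves([
  [0.85, 0, 0, 0.03, 0, 0, 0],
  [0.85, 0, 0, 0.03, 0, 0, 0],
  [0.85, 0, 0, 0.03, 0, 0, 0],
  [0.85, 0, 0, 0.03, 0, 0, 0],
  [0.85, 0, 0, 0.02, 0, 0, 0],
  [0.85, 0, 0, 0.01, 0, 0, 0],
  [0.85, 0, 0, 0.0055, 0, 0, 0],
  [0.85, 0, 0, 0, 0, 0, 0],
  [0.4, 0, 0, 0, 0, 0, 0],
  [0.4, 0, 0, 0, 0, 0, 0],
  [0.4, 0, 0, 0, 0, 0, 0],
  [0.4, 0, 0, 0, 0, 0, 0],
  [0.4, 0, 0, 0, 0, 0, 0],
  [0.4, 0, 0, 0, 0, 0, 0],
  [0.4, 0, 0, 0, 0, 0, 0],
])

```text
time_s: 24.17
tcp_pos: [0.3714, -0.2638, 0.0851]
eef_rot: [-179.9, 0.0, -115.0]
contact_force: [-1.0, 0.4, 6.1]
gripper_width: 0.0477
gripper_force: 15.0
```

Request:
apply_moves([
  [0.4, 0, 0, -0.015, 0, 0, 0],
  [0.4, 0, 0, -0.035, 0, 0, 0],
  [0.4, 0, 0, -0.035, 0, 0, 0],
  [0.4, 0, 0, -0.035, 0, 0, 0],
  [0.4, 0, 0, -0.035, 0, 0, 0],
  [0.4, -0.02769, 0.00448, 0, 0, 0, 0],
  [0.4, -0.02769, 0.00448, 0, 0, 0, 0],
  [0.4, -0.02769, 0.00448, 0, 0, 0, 0],
  [0.4, -0.02769, 0.00448, 0, 0, 0, 0],
  [0.4, -0.02769, 0.00448, 0, 0, 0, 0],
  [0.4, -0.02769, 0.00448, 0, 0, 0, 0],
  [0.4, -0.02769, 0.00448, 0, 0, 0, 0],
  [0.4, -0.02769, 0.00448, 0, 0, 0, 0],
  [0.4, -0.02769, 0.00448, 0, 0, 0, 0],
  [0.4, -0.02769, 0.00448, 0, 0, 0, 0],
  [0.4, -0.02769, 0.00448, 0, 0, 0, 0],
  [0.4, -0.02769, 0.00448, 0, 0, 0, 0],
  [0.4, -0.02769, 0.00448, 0, 0, 0, 0],
  [0.4, 0, 0, 0, 0, 0, 0],
  [0.4, 0, 0, 0, 0, 0, 0],
])

```text
time_s: 25.83
tcp_pos: [0.4703, 0.0883, 0.239]
eef_rot: [180.0, -0.1, -114.9]
contact_force: [-0.1, -0.3, -1.4]
gripper_width: 0.0475
gripper_force: 15.0
```

Request:
apply_moves([
  [0.4, 0, 0, 0, 0, 0, 0],
  [0.4, 0, 0, 0, 0, 0, 0],
])

```text
time_s: 26.0
tcp_pos: [0.47, 0.0865, 0.2394]
eef_rot: [180.0, -0.0, -115.0]
contact_force: [0.3, -1.1, -0.0]
gripper_width: 0.0479
gripper_force: 15.0
```

```bash
python3 -c "
from pl import *
look(470.8,87.2,91.1,-115,'g','w8')"
```

```text
t [470.   86.5 239.4] [ 1.7998e+02 -2.0000e-02 -1.1503e+02] F [ 0.3 -1.1 -0. ] w 0.0479 time 26.0 | shift [-0.0009 -0.0004  0.1483] az -0.0003
collar ty [-35.86052586  36.28580928] tx max 34.45152176351594
pipe ty [-21.29416551  20.89931334] tx front 24.46479245902341
```

View pics/w8.png

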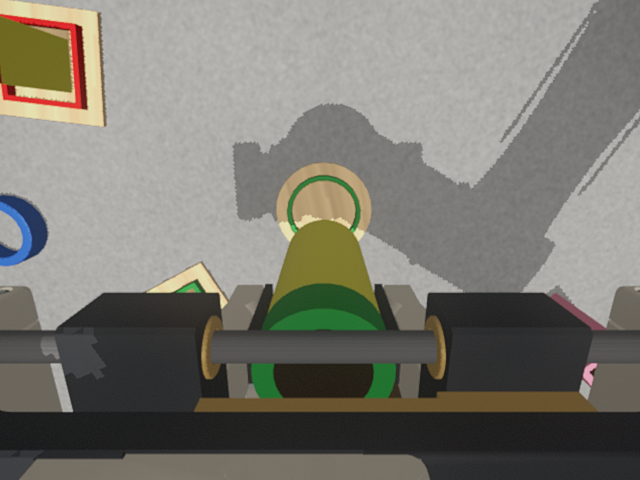

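The pipe is centred sideways on the green round collar (323,208). I'll shift it about 2 mm back along tool x and lower it.

Request:
apply_moves([
  [0.4, -0.0015, 0, 0.03, 0, 0, 0],
  [0.4, 0, 0, 0.03, 0, 0, 0],
  [0.4, 0, 0, 0.03, 0, 0, 0],
  [0.4, 0, 0, 0.03, 0, 0, 0],
  [0.4, 0, 0, 0.015, 0, 0, 0],
  [0.4, 0, 0, 0.007, 0, 0, 0],
  [0.4, 0, 0, 0.003, 0, 0, 0],
  [0.4, 0, 0, 0.0015, 0, 0, 0],
  [0.4, 0, 0, 0.001, 0, 0, 0],
  [0.4, 0, 0, 0.0008, 0, 0, 0],
  [0.4, 0, 0, 0.0005, 0, 0, 0],
  [0.4, 0, 0, 0.0003, 0, 0, 0],
  [0.4, 0, 0, 0, 0, 0, 0],
  [0.4, 0, 0, 0, 0, 0, 0],
])

```text
time_s: 27.22
tcp_pos: [0.4715, 0.0888, 0.0912]
eef_rot: [-180.0, 0.1, -115.0]
contact_force: [-1.5, 0.2, 6.2]
gripper_width: 0.048
gripper_force: 15.0
```

Contact made. I'll release, lift and back off.

Request:
apply_moves([
  [0.85, 0, 0, 0, 0, 0, 0],
  [0.85, 0, 0, 0, 0, 0, 0],
  [0.85, 0, 0, 0, 0, 0, 0],
  [0.85, 0, 0, 0, 0, 0, 0],
  [0.85, 0, 0, 0, 0, 0, 0],
  [0.85, 0, 0, 0, 0, 0, 0],
  [0.85, 0, 0, -0.025, 0, 0, 0],
  [0.85, 0, 0, -0.035, 0, 0, 0],
  [0.85, 0, 0, -0.035, 0, 0, 0],
  [0.85, 0, 0, -0.035, 0, 0, 0],
  [0.85, 0, 0, -0.035, 0, 0, 0],
  [0.85, -0.03, 0.005, -0.01, 0, 0, 0],
  [0.85, -0.03, 0.005, -0.01, 0, 0, 0],
  [0.85, -0.03, 0.005, -0.01, 0, 0, 0],
  [0.85, -0.03, 0.005, -0.01, 0, 0, 0],
  [0.85, -0.03, 0.005, -0.01, 0, 0, 0],
  [0.85, -0.03, 0.005, -0.01, 0, 0, 0],
  [0.85, -0.03, 0.005, 0, 0, 0, 0],
  [0.85, 0, 0, 0, 0, 0, 0],
  [0.85, 0, 0, 0, 0, 0, 0],
])

```text
time_s: 28.88
tcp_pos: [0.528, 0.295, 0.3143]
eef_rot: [180.0, -0.1, -114.9]
contact_force: [0.3, -1.4, -0.2]
gripper_width: 0.0747
gripper_force: 0.0
```

Run:
```python
from h import *
c=capture('side');save(c,'s9');c=capture('top');save(c,'t9')
w=world(c)
for n,x,y,h in(('RG',.4708,.0872,.126),('RR',.5306,-.3674,.126),('SG',.663,.1352,.106),('SR',.6457,-.1475,.106)):
    k=(abs(w[...,2]-h)<.006)&(np.hypot(w[...,0]-x,w[...,1]-y)<.045);P=w[k]*1000
    if k.sum()>50: r=cv2.minAreaRect(P[:,:2].astype(np.float32));print(n,'target',x,y,'got',np.round(r[0],1),round(r[2],1),'z',np.median(P[:,2]).round(1))
    else: print(n,k.sum())
```

```text
RG target 0.4708 0.0872 got [472.1  85.9] 89.9 z 125.6
RR target 0.5306 -0.3674 got [ 531.3 -369.2] 24.9 z 125.9
SG target 0.663 0.1352 got [664.4 133.6] 2.3 z 105.4
SR target 0.6457 -0.1475 got [ 647.1 -149.6] 57.9 z 105.9
```

View pics/s9.png

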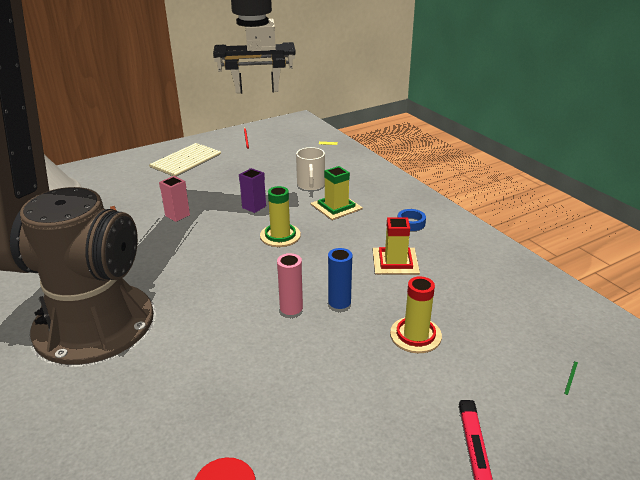

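View pics/t9.png

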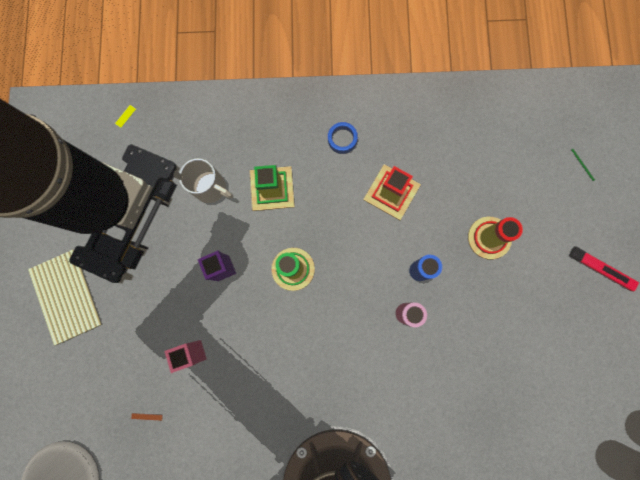

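All four pipes stand fully down in their matching collars, with the side view showing them near (279,210), (337,190), (398,243) and (418,315). Their tops measure 126 and 106 mm, as expected. The mug (198,177) and tape (342,137) haven't moved.

```bash
python3 -c "
from plant import close_job
print(close_job())"
```

```text
the job is handed in; nothing more can be done
None
```

The job is handed in: all four yellow pipes stand upright and fully down in their matching collars, set down gently and with the square ones aligned, and the mug, tape roll and look-alikes are where they were, in about 29 s of robot time.

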